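Unhook the tote and clear the capper's catch tray

TASK

Press down the orange sprung keeper of the hook stand and draw the blue tote off the fork, then stand the tote upright on the middle of the green mat. Collect every bottle with a blue cap from the capping machine's catch tray into the tote, and put the one bottle without a cap into the red dish; only when the tray is empty, press the green restart button. Do not disturb the other bottles and glassware on the bench.

Things in the scene. Friction and masses are not known exactly. Their poses are not given: they have to be found in the camera images.
- stand: Hook stand fixed to the bench: grey foot 12 mm high, aluminium column (front face at x = +100 mm, top 174 mm up) and a fork of two level steel prongs pointing along stand -x, to the robot. Origin on the bench straight below the hanging place, z up. Prongs: tops 155 mm above the bench, 8 mm thick, each 8 to 20 mm from the stand's x axis (16 mm gap), ending at x = -30 mm.
- seat (a point): The hanging place, above the stand's origin: level with the prong tops (155 mm up), midway between the prongs. At the start the tote's head rests on both prongs within 20 mm of here. Drawn off along stand -x, the head is past the keeper's noses 45 mm in front of the seat and free of the whole hook 90 mm in front.
- keeper (a joint): Orange sprung keeper of the hook, angle in rad: 0 shut (up), 0.34 fully pressed down; springs shut when let go. Its two wings turn together about a line across the stand at x = +85 mm, 163 mm up. Pressing at the head takes 4 N to start, about 7 N well open. Wings pushed to some 8 mm below the prong tops where the finger tips stand free the head, and must stay pressed while it is drawn off.
- wing_left (a point): Middle of the flat top of the keeper's left (stand +y) orange wing, beside the seat. Shut, the wings' tops are level, 163 mm up, 8 mm above the prong tops. Each is a plate 22 to 52 mm from the stand's x axis, from the pivot (x +85 mm) forward to x = -60 mm, so that finger tips straddling the tote's head push both wings down and can slide forward along them.
- wing_right (a point): The same point on the right (stand -y) wing.
- nose_left (a point): Top of the left red nose, on the inner edge of the left wing: x = -19 to -27 mm and 13 to 23 mm from the axis in the stand's frame; when shut its top is 167 mm up, 12 mm above the prong tops, in front of the tote's head, which it stops from sliding off. The right nose mirrors it and moves with it. Pushed below the prong tops, the noses let the head pass over them.
- tote: Blue open tote, 140 mm (x) by 220 mm (y), walls 25 mm high, walls and floor 4 mm thick, about 0.3 kg. Origin: centre of its underside, z up. Central post 10 mm thick, collar 22 mm across at 95 to 101 mm up, on top the yellow head (see head). At first it hangs by the head on the fork, post between the prongs, underside 40 mm above the bench, axes about parallel to the stand's.
- head (a point): Centre of the underside of the tote's yellow head, 115 mm above the tote's underside: a block 26 mm (tote x) by 42 mm (tote y) and 32 mm high, the tote's handle; grip it across the 42 mm. On the fork the collar below lets it rise only about 6 mm, not enough to pass over the shut keeper.
- mat: Flat green mat fixed to the bench, 260 mm (x) by 180 mm (y), 3 mm thick; origin at the centre of its underside.
- capper: White bottle-capping machine fixed to the bench, with its open steel catch tray. Origin on the bench below the tray's middle. Tray floor 180 mm (x) by 260 mm (y), 4 mm above the bench; rim all round, top 14 mm up. A chute (up to 75 mm high) joins the tray's -y side; the machine's body, 130 mm high with a head to 260 mm, begins 215 mm from the origin towards -y.
- dish: Red open dish for rejects, fixed to the bench beyond the tray: 80 mm (x) by 120 mm (y), walls 18 mm high, walls and floor 4 mm thick; origin at the centre of its underside.
- restart (a joint): Green restart push button, 28 mm across, on a small grey box at the tray's near (-x) side; reads how far it is pressed in m: 0 up, 0.006 fully down (5 N); springs back.
- restart_top (a point): Centre of the top face of the green restart button; press it straight down.
- reject: The bottle that missed its cap, in the tray among the others: the same white body (50 x 28 x 28 mm, x from -25 to +25 mm, origin under its middle, lying on its side) with a bare neck only 14 mm across, to x = +37 mm, and no blue cap. It goes to the red dish.
- bottle1: White square sample bottle with a blue cap, lying on its side (in some starts absent: None). Body 50 x 28 x 28 mm; cap 24 mm across, 16 mm long; 66 mm over all; 40 g. Origin under the middle of the 50 mm body, on the face it starts lying on, z up: body from x -25 to +25 mm, cap on to +41 mm, 28 mm high and across y. Grip it across (28 mm) or lengthways (66 mm).
- bottle2: White square sample bottle with a blue cap, lying on its side (in some starts absent: None). Body 50 x 28 x 28 mm; cap 24 mm across, 16 mm long; 66 mm over all; 40 g. Origin under the middle of the 50 mm body, on the face it starts lying on, z up: body from x -25 to +25 mm, cap on to +41 mm, 28 mm high and across y. Grip it across (28 mm) or lengthways (66 mm).
- bottle3: White square sample bottle with a blue cap, lying on its side (in some starts absent: None). Body 50 x 28 x 28 mm; cap 24 mm across, 16 mm long; 66 mm over all; 40 g. Origin under the middle of the 50 mm body, on the face it starts lying on, z up: body from x -25 to +25 mm, cap on to +41 mm, 28 mm high and across y. Grip it across (28 mm) or lengthways (66 mm).
- bottle4: White square sample bottle with a blue cap, lying on its side (in some starts absent: None). Body 50 x 28 x 28 mm; cap 24 mm across, 16 mm long; 66 mm over all; 40 g. Origin under the middle of the 50 mm body, on the face it starts lying on, z up: body from x -25 to +25 mm, cap on to +41 mm, 28 mm high and across y. Grip it across (28 mm) or lengthways (66 mm).
- bottle5: White square sample bottle with a blue cap, lying on its side (in some starts absent: None). Body 50 x 28 x 28 mm; cap 24 mm across, 16 mm long; 66 mm over all; 40 g. Origin under the middle of the 50 mm body, on the face it starts lying on, z up: body from x -25 to +25 mm, cap on to +41 mm, 28 mm high and across y. Grip it across (28 mm) or lengthways (66 mm).
- amber: Amber bottle, 56 mm across, 130 mm high, a bystander standing on the bench; origin at the centre of its foot. Leave it alone.
- squeeze: Clear squeeze bottle, 64 mm across, 140 mm high, a bystander standing on the bench; origin at the centre of its foot. Leave it alone.
- dropper: Small white dropper bottle with a red cap, 36 mm across, 70 mm high, a bystander standing on the bench; origin at the centre of its foot. Leave it alone.
- jar: Small clear jar with a black lid, 48 mm across, 60 mm high, a bystander standing on the bench; origin at the centre of its foot. Leave it alone.
- beaker: Glass beaker, 70 mm across, 90 mm high, a bystander standing on the bench; origin at the centre of its foot. Leave it alone.
Things that resemble listed ones, but are neither listed nor needed, are in the scene too. Leave any turquoise or yellow look-alike of the bottle2 alone.

How it is judged:
By the outcome, as a careful person would: the job done as asked, in the order asked, and still so for the second after the job is handed in, with the robot touching nothing.
Of bottle1, bottle2, bottle3, bottle4, bottle5 only 3 to 5 are there at a start; the rules pass over those that are not, and their reading is None.
At some moment in a run one of bottle1, bottle2, bottle3, bottle4, bottle5 may be knocked a few centimetres aside while the robot is not near it.
Once in a run the grip may slacken for a moment while it holds something.
It also fails if it takes over 210 s, if anything falls off the work surface, if the arm or the gripper's body presses on something with over 40 N, if the wrist force passes 120 N, or if a joint passes its speed limit or range.

ROBOT

A 6-joint arm with a two-finger parallel gripper is mounted at the origin on the work surface. World frame = base frame: x ahead of the robot, y to its left, z up, the work surface at z = 0. Lengths are in m, angles in rad, forces in N, time in s.
With the tool pointing down it reaches from about 0.325 to 0.775 m from the base axis. Payload 5.5 kg.
Tool frame: the origin (TCP) lies midway between the tips of the shut fingers; the grasp point (between the pads) lies 19 mm behind it (hold_point_z is the distance from the TCP to the grasp point, in m); z points along the fingers, y is the line along which they close (so a half turn about z gives the same grasp; the last joint's range is limited). The gripper opens to 88 mm and grips with 3 to 60 N. Pads are 20 mm wide; open, the fingers measure 115 mm over their backs; the gripper's body (75 mm by 178 mm) begins 61 mm behind the grasp point.
Start: joints at [-1.32, 0.091, 1.231, -0, 1.82, -0.057], TCP at [0.182, -0.572, 0.223] pointing down, gripper open.
Joint ranges: [-2.87, 2.87], [-0.86, 2.18], [0.17, 2.46], [-1.51, 4.65], [0.06, 2.69], [-2.65, 2.65]. Speed limits (rad/s): [2.57, 2.57, 3.01, 3.14, 3.14, 3.14].

INTERFACE

Orientations are given as a unit quaternion [x, y, z, w].
In Python, from station import get_state, get_image, close_job, hold_point_z gives the robot as it stands. The module is installed in compiled form; this text tells all that it offers.
- The arm moves only by the tool apply_moves, never from a script. Its argument "increments" is one flat list of numbers, 5 for each row, row after row: the closure, from -1 (fully open) to 1 (shut), so that 0 is half open, then the shift along the world's x, y, z in m, then the turn about the world's z in degrees. A call has 1 to 5 rows; each row shifts and turns the commanded pose from where the row before left it; what a row does not reach is not made up. A row lasts 1/8 s, in which the tool goes at most 62.5 mm and 10.7 degrees, less where a joint would pass 70% of its speed; a pose out of reach is approached as far as the arm can. A call is refused whole if a number of a shift passes 0.0625 or a number of a turn 10.7, either way. A call with a gripper value outside its range is refused whole. The fingers move at their own pace and stop on an object; the grip force is fixed at half the most. Time passes only in rows, so rows that do not move let the fingers close. It gives the time, the measured TCP pose, the force, the opening and the grip force at its end, in the units of the state.
- get_state(): the state, without advancing time (a new reading comes with each control period).
- get_image(name): name is "scene" or "top" or "wrist"; returns a dict with "img" (400x640x3 uint8, red, green, blue), "range_z" (400x640 float32, m along the optical axis (not along the pixel's ray), 0 where there is no reading), "fov_y" (degrees; the focal length in pixels is half the picture's height over the tangent of half this angle, whatever the lens; pixels are square), "cx", "cy" (the principal point, pixels), "pose" (4x4, takes a point from camera to world coordinates); the wrist camera has in their place "mount" (4x4, takes a point from camera to tool coordinates, whose origin is the TCP and whose axes are the flange's). Camera axes: x right, y down, z forward; pixel columns grow to the right and rows downward; lengths in m; the calibration is good to about 2 mm. A picture is of the moment at which its call begins: read the wrist's pose just before it.
- close_job(): hands the job in; it is judged then, once.
The state is a dict: "time_s": time; "joints": joint angles; "qvel": joint speeds; "tau": joint torques, N m; "ee_pos": TCP position; "ee_rot": TCP orientation; "wrist_force": force on the tool from outside, world axes, zero at the start; "torque": the same for the moment, N m; "finger_gap": opening from 0.0 (shut) to 1.0 (fully open); "grasp_force": force on a finger pad.
Only numpy, scipy, OpenCV 4.12 (cv2) and the standard library are available. Lean on these libraries where they do the work, as an engineer would, in place of code of your own. Each camera call takes 0.05 s, during which the arm holds its last target. There are 200 camera calls.

## Working session

There is one attempt and no reset: what is moved stays moved. The work goes in short steps, Python scripts to look and compute and a tool call to move; the robot and the scene stay as the last step left them, time stands still between calls to the robot, and variables do not carry over. Pictures are saved under pics/ and viewed, at most 14 in all, crops included, and the job is handed in when it is done.

Besides the shell and the picture viewer there is one more tool, called after "Call:" by a JSON object that holds its "fn" and its "kwargs". apply_moves: Moves the arm, as the interface text tells. Its arguments: {"type":"object","properties":{"increments":{"type":"array"}},"required":["increments"]}

```bash
mkdir -p pics
cat > h.py <<'E'
import numpy as np, cv2
from station import get_state, get_image, hold_point_z
from scipy.spatial.transform import Rotation as R
def cam(name):
    s=get_state(); d=get_image(name)
    h=d["img"].shape[0]; d["f"]=h/2/np.tan(np.radians(d["fov_y"])/2)
    if name=="wrist":
        T=np.eye(4); T[:3,:3]=R.from_quat(s["ee_rot"]).as_matrix(); T[:3,3]=s["ee_pos"]
        d["pose"]=T@d["mount"]
    return d
def cloud(d):
    z=d["range_z"]; v,u=np.mgrid[:z.shape[0],:z.shape[1]]
    P=np.stack([(u-d["cx"])/d["f"]*z,(v-d["cy"])/d["f"]*z,z],-1)
    W=P@d["pose"][:3,:3].T+d["pose"][:3,3]; W[z==0]=np.nan
    return W
def ray(d,u,v,h):
    r=d["pose"][:3,:3]@np.array([(u-d["cx"])/d["f"],(v-d["cy"])/d["f"],1]); o=d["pose"][:3,3]
    return o+r*(h-o[2])/r[2]
def save(n,img): cv2.imwrite("pics/"+n+".png",cv2.cvtColor(img,cv2.COLOR_RGB2BGR))
E
python3 - <<'E'
from h import *
s=get_state(); print({k:np.round(v,3) for k,v in s.items()}, hold_point_z)
for n in("scene","top"):
    d=cam(n); save(n+"0",d["img"]); np.save(n+"0.npy",cloud(d)); print(n,d["fov_y"],d["cx"],d["cy"],np.round(d["pose"],3).tolist())
E
```

```text
{'time_s': np.float64(0.0), 'joints': array([-1.32 ,  0.092,  1.232,  0.   ,  1.82 , -0.057]), 'qvel': array([-0.   ,  0.001, -0.001, -0.001,  0.001,  0.002]), 'tau': array([ 1.0000e-03, -4.4645e+01, -4.0644e+01,  7.0000e-02,  2.9000e-02,
       -0.0000e+00]), 'ee_pos': array([ 0.182, -0.571,  0.222]), 'ee_rot': array([ 0.988,  0.153, -0.   , -0.001]), 'wrist_force': array([ 0.391,  0.795, -0.843]), 'torque': array([ 0.005,  0.021, -0.038]), 'grasp_force': np.float64(0.0), 'finger_gap': np.float64(1.002)} 0.0187
scene 52.31146821420171 321.47042197546983 202.28286798578043 [[0.204, 0.525, -0.826, 1.544], [0.979, -0.094, 0.182, -0.255], [0.018, -0.846, -0.533, 0.768], [0.0, 0.0, 0.0, 1.0]]
top 51.29000444473614 316.5816337123481 198.5189876258278 [[-0.067, -0.973, 0.221, 0.296], [-0.998, 0.065, -0.018, -0.008], [0.003, -0.221, -0.975, 1.167], [0.0, 0.0, 0.0, 1.0]]
```

View pics/scene0.png

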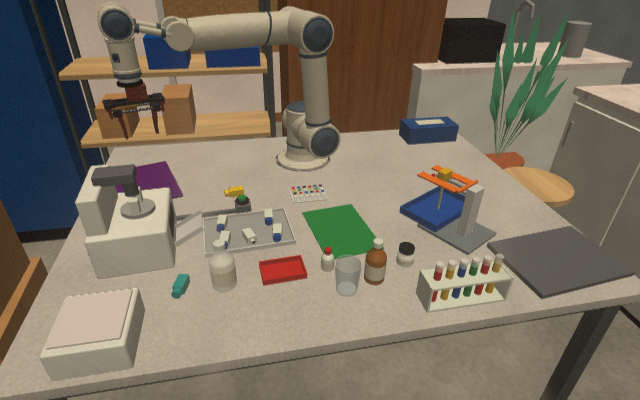

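View pics/top0.png

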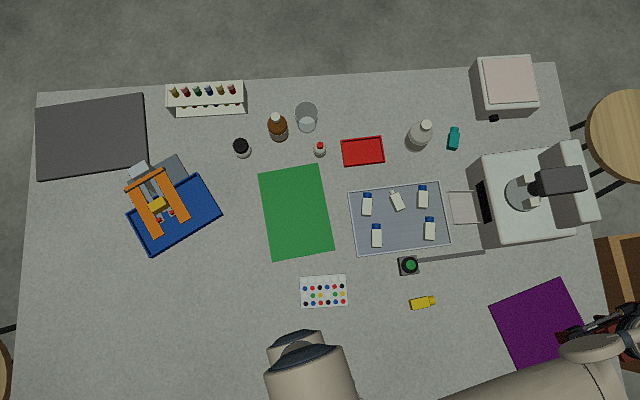

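The scene picture shows the stand at right (tote hanging, yellow head at 446,173). The top view shows the tote head at (158,205), the mat (296,212), the tray (400,218), the dish (362,151) and the button (409,265). The capped bottles are at (367,203), (422,196), (376,236) and (429,228), and the bare-neck bottle is at (397,200). Possible mix-ups: the yellow look-alike (423,302), the turquoise one (454,138) and the reject at (397,200).

```bash
cat > m.py <<'E'
from h import *
def mask(img,lo,hi):
    return cv2.inRange(cv2.cvtColor(img,cv2.COLOR_RGB2HSV),np.array(lo),np.array(hi))
def blobs(m,amin=15):
    n,l,st,c=cv2.connectedComponentsWithStats(m)
    return [(l==i,st[i],c[i]) for i in range(1,n) if st[i,4]>=amin]
def rect(P):
    (c,s,a)=cv2.minAreaRect(np.array(P,np.float32)*1000); return np.round(c,1),np.round(s,1),round(a,1)
E
python3 - <<'E'
from m import *
d=cam("top");W=cloud(d);I=d["img"]
def rep(name,lo,hi,h=None,amin=15,roi=None):
    m=mask(I,lo,hi)
    if roi: k=np.zeros_like(m);k[roi[1]:roi[3],roi[0]:roi[2]]=1;m=m*k
    for b,st,c in blobs(m,amin):
        z=W[b][:,2]; hh=h if h is not None else np.nanmedian(z)
        v,u=np.nonzero(b); P=[ray(d,a,e,hh)[:2] for a,e in zip(u,v)]
        print(name,np.round(c),st[4],"zmed %.3f p90 %.3f"%(np.nanmedian(z),np.nanpercentile(z,90)),rect(P), "cl",np.round(np.nanmean(W[b],0),3))
rep("mat",(50,100,40),(75,255,255),.003,300)
rep("dish",(0,180,80),(6,255,255),.018,200)
rep("btn",(50,120,60),(75,255,255),None,15,(395,250,425,280))
rep("caps",(100,150,40),(125,255,255),.02,10,(345,180,455,260))
rep("orange",(8,180,120),(18,255,255),.163,100,(100,150,230,260))
rep("head",(20,150,120),(33,255,255),.187,20,(140,185,180,225))
rep("tote",(100,150,40),(125,255,255),.065,300,(100,150,230,270))
rep("noses",(0,180,80),(6,255,255),.167,3,(140,190,190,240))
rep("white",(0,0,190),(180,40,255),.028,40,(345,180,455,260))
big=cv2.resize(I[175:260,340:460],None,fx=6,fy=6,interpolation=cv2.INTER_CUBIC); 
b2=cv2.resize(I[155:260,110:230],None,fx=5,fy=5,interpolation=cv2.INTER_CUBIC); save("tray1",big); save("st1",b2)
E
```

```text
mat [295. 212.] 5617 zmed 0.003 p90 0.006 (array([528.2,  34. ]), array([259.1, 178.7]), 7.1) cl [0.525 0.034 0.003]
dish [362. 151.] 1006 zmed 0.005 p90 0.018 (array([ 690.6, -171.3]), array([ 79.9, 119.2]), 3.4) cl [ 0.693 -0.172  0.006]
btn [410. 264.] 82 zmed 0.051 p90 0.054 (array([ 352.8, -265. ]), array([24.3, 23.6]), 86.2) cl [ 0.353 -0.265  0.051]
caps [422. 187.] 35 zmed 0.029 p90 0.031 (array([ 569. , -330.5]), array([17.7, 11.7]), 86.2) cl [ 0.567 -0.328  0.028]
caps [367. 195.] 37 zmed 0.028 p90 0.031 (array([ 557.8, -170.9]), array([19.8, 14.6]), 84.5) cl [ 0.555 -0.171  0.028]
caps [429. 219.] 43 zmed 0.028 p90 0.030 (array([ 477.4, -338.7]), array([23.1, 14.2]), 86.2) cl [ 0.475 -0.337  0.027]
caps [376. 226.] 43 zmed 0.027 p90 0.030 (array([ 467.7, -187.6]), array([19.8, 14.1]), 86.2) cl [ 0.466 -0.186  0.027]
orange [143. 178.] 153 zmed 0.169 p90 0.171 (array([603.1, 401.1]), array([  9.7, 101.9]), 28.7) cl [0.601 0.399 0.169]
orange [172. 197.] 641 zmed 0.163 p90 0.165 (array([551.4, 329.3]), array([139.5,  29.1]), 28.6) cl [0.551 0.329 0.163]
orange [145. 213.] 639 zmed 0.163 p90 0.165 (array([516.4, 394.2]), array([139.3,  28.8]), 28.5) cl [0.515 0.394 0.163]
head [156. 204.] 166 zmed 0.186 p90 0.188 (array([530.5, 359.1]), array([23.9, 40.1]), 29.0) cl [0.53  0.359 0.186]
tote [180. 216.] 2680 zmed 0.045 p90 0.063 (array([528.4, 357.7]), array([144.9, 220.3]), 28.8) cl [0.527 0.347 0.047]
noses [171. 212.] 10 zmed 0.167 p90 0.170 (array([513.5, 330.3]), array([7.5, 4.9]), 0.5) cl [0.514 0.33  0.167]
noses [158. 219.] 13 zmed 0.168 p90 0.170 (array([496.3, 362.2]), array([7.2, 8.3]), 43.1) cl [0.496 0.362 0.168]
```

View pics/st1.png

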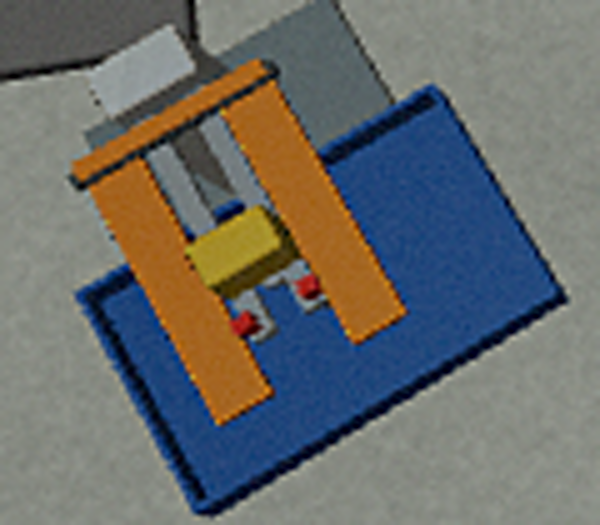

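View pics/tray1.png

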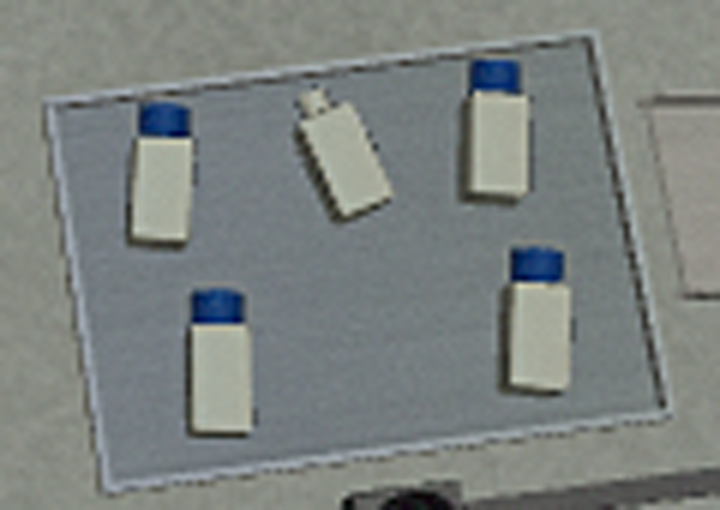

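The crops confirm it. The stand axis is at about 28.6° and the head sits between the wings with both noses in front. In the tray crop, four bottles have blue caps and one, at (345,155), has a bare neck. Moving to above the head.

Call:
{"fn": "apply_moves", "kwargs": {"increments": [-0.27,0.0174,0.0465,0.01,2.2,-0.27,0.0174,0.0465,0.01,2.2,-0.27,0.0174,0.0465,0.01,2.2,-0.27,0.0174,0.0465,0,2.2,-0.27,0.0174,0.0465,0,2.2]}}

```text
time_s: 0.78
ee_pos: [0.2691, -0.3378, 0.2526]
ee_rot: [0.969, 0.248, 0.0, 0.0]
wrist_force: [0.6, -0.4, 0.8]
finger_gap: 0.635
grasp_force: 0.0
```

Call:
{"fn": "apply_moves", "kwargs": {"increments": [-0.27,0.0174,0.0465,0,0,-0.27,0.0174,0.0465,0,0,-0.27,0.0174,0.0465,0,0,-0.27,0.0174,0.0465,0,0,-0.27,0.0174,0.0465,0,0]}}

```text
time_s: 1.4
ee_pos: [0.3559, -0.1053, 0.2525]
ee_rot: [0.969, 0.247, 0.0, 0.0]
wrist_force: [1.6, 0.5, 0.4]
finger_gap: 0.635
grasp_force: 0.0
```

Call:
{"fn": "apply_moves", "kwargs": {"increments": [-0.27,0.0174,0.0465,0,0,-0.27,0.0174,0.0465,0,0,-0.27,0.0174,0.0465,0,0,-0.27,0.0174,0.0465,0,0,-0.27,0.0174,0.0465,0,0]}}

```text
time_s: 2.02
ee_pos: [0.443, 0.1274, 0.2525]
ee_rot: [0.969, 0.247, 0.0, 0.0]
wrist_force: [0.3, -0.5, -0.6]
finger_gap: 0.64
grasp_force: 0.0
```

Call:
{"fn": "apply_moves", "kwargs": {"increments": [-0.27,0.0174,0.0465,0,0,-0.27,0.0174,0.0465,0,0,-0.27,0.0174,0.0465,0,0,-0.27,0.0174,0.0465,0,0,-0.27,0.0174,0.0465,0,0]}}

```text
time_s: 2.65
ee_pos: [0.5301, 0.3598, 0.2522]
ee_rot: [0.969, 0.247, -0.0, 0.0]
wrist_force: [1.3, -0.4, 0.2]
finger_gap: 0.634
grasp_force: 0.0
```

Call:
{"fn": "apply_moves", "kwargs": {"increments": [-0.27,0,0,0,0,-0.27,0,0,0,0,-0.27,0,0,0,0]}}

```text
time_s: 3.02
ee_pos: [0.5297, 0.3571, 0.2537]
ee_rot: [0.969, 0.247, 0.001, -0.0]
wrist_force: [-0.4, -0.9, -0.4]
finger_gap: 0.638
grasp_force: 0.0
```

Run:
```python
from m import *
d=cam("wrist");W=cloud(d);I=d["img"]; save("w1",I)
for n,lo,hi in(("head",(20,150,100),(33,255,255)),("or",(8,180,120),(18,255,255)),("nose",(0,180,80),(6,255,255))):
    for b,st,c in blobs(mask(I,lo,hi),100):
        z=np.nanmedian(W[b][:,2]);P=W[b];P=P[abs(P[:,2]-z)<.006]; print(n,np.round(c),st[4],round(float(z),3),rect(P[:,:2]))
s=get_state();print(np.round(s["ee_pos"],4),R.from_quat(s["ee_rot"]).as_euler("xyz",degrees=True))
```

```text
head [315. 201.] 1630 0.186 (array([531.9, 359.4]), array([25.6, 39.8]), 28.8)
or [315. 103.] 1397 0.169 (array([601.9, 397.9]), array([  7.7, 102.5]), 28.6)
or [274. 180.] 4364 0.163 (array([517.6, 393.3]), array([138.4,  29.4]), 28.5)
or [356. 183.] 4550 0.163 (array([552.5, 329.4]), array([138.4,  29.3]), 28.1)
nose [636. 238.] 134 0.013 (array([ 662.1, -115.9]), array([29.7, 12. ]), 25.4)
[0.5297 0.3571 0.2539] [ 1.79994434e+02 -9.69792039e-02  2.85684579e+01]
```

View pics/w1.png

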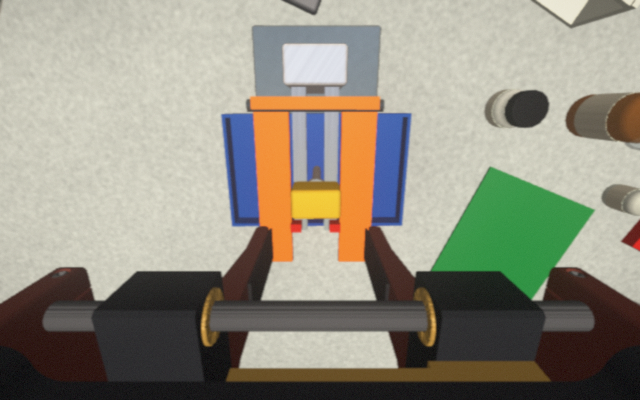

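The wrist view shows the head at (315,201) between the two wings, and the TCP is lined up to within 2 mm. Pressing down.

Call:
{"fn": "apply_moves", "kwargs": {"increments": [-0.27,0.0015,0.002,-0.05,0,-0.27,0,0,-0.03,0,-0.27,0,0,-0.012,0,-0.27,0,0,-0.008,0,-0.27,0,0,-0.01,0]}}

```text
time_s: 3.7
ee_pos: [0.5324, 0.36, 0.1465]
ee_rot: [0.969, 0.247, 0.003, -0.0]
wrist_force: [0.9, -1.4, 9.1]
finger_gap: 0.635
grasp_force: 4.0
```

Call:
{"fn": "apply_moves", "kwargs": {"increments": [-0.27,0,0,0,0,0.3,0,0,0,0,0.3,0,0,0,0,0.3,0,0,0,0,0.3,0,0,0,0]}}

```text
time_s: 4.32
ee_pos: [0.5324, 0.3607, 0.1472]
ee_rot: [0.969, 0.247, 0.003, -0.001]
wrist_force: [-1.5, -0.6, 6.6]
finger_gap: 0.476
grasp_force: 35.3
```

Gripped, but 1–2 mm higher than I want, so I'll open, press 4 mm deeper and grip again.

Call:
{"fn": "apply_moves", "kwargs": {"increments": [-0.27,0,0,0,0,-0.27,0,0,-0.004,0,-0.27,0,0,0,0,0.3,0,0,0,0,0.3,0,0,0,0]}}

```text
time_s: 4.95
ee_pos: [0.5325, 0.3608, 0.1436]
ee_rot: [0.969, 0.247, 0.003, -0.001]
wrist_force: [-2.1, -0.7, 6.9]
finger_gap: 0.479
grasp_force: 35.8
```

Call:
{"fn": "apply_moves", "kwargs": {"increments": [0.3,0,0,0,0,0.3,0,0,0,0]}}

```text
time_s: 5.2
ee_pos: [0.5325, 0.3608, 0.1436]
ee_rot: [0.969, 0.247, 0.003, -0.001]
wrist_force: [-0.8, -1.1, 8.6]
finger_gap: 0.476
grasp_force: 35.8
```

Call:
{"fn": "apply_moves", "kwargs": {"increments": [0.3,-0.0088,-0.0048,0,0,0.3,-0.0088,-0.0048,0,0,0.3,-0.0088,-0.0048,0,0]}}

```text
time_s: 5.58
ee_pos: [0.5074, 0.3471, 0.1436]
ee_rot: [0.969, 0.247, 0.005, -0.002]
wrist_force: [4.9, 3.2, 5.5]
finger_gap: 0.472
grasp_force: 32.7
```

Call:
{"fn": "apply_moves", "kwargs": {"increments": [0.3,-0.0088,-0.0048,0,0,0.3,-0.0088,-0.0048,0,0,0.3,-0.0088,-0.0048,0,0]}}

```text
time_s: 5.95
ee_pos: [0.4796, 0.3318, 0.1416]
ee_rot: [0.969, 0.247, 0.003, -0.001]
wrist_force: [1.6, 1.5, 2.1]
finger_gap: 0.477
grasp_force: 31.9
```

Run:
```python
from m import *
d=cam("scene"); I=d["img"]; save("sc2",cv2.resize(I[130:260,380:520],None,fx=4.5,fy=4.5,interpolation=cv2.INTER_CUBIC))
```

```text
(no output)
```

View pics/sc2.png

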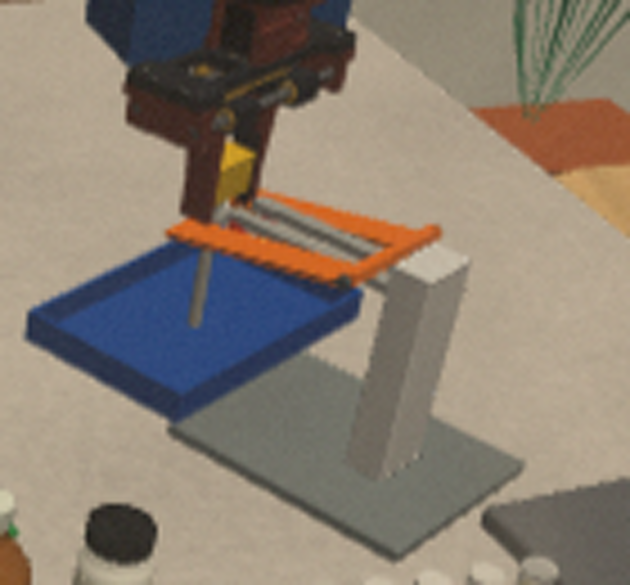

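The tote has moved with the gripper: the head is past the noses and the wings are pressed down. Carrying on until it is off, then over to the mat.

Call:
{"fn": "apply_moves", "kwargs": {"increments": [0.3,-0.0132,-0.0072,0,0,0.3,-0.0132,-0.0072,0,0,0.3,-0.0132,-0.0072,0,0,0.3,-0.0132,-0.0072,0,0,0.3,-0.0132,-0.0072,0,0]}}

```text
time_s: 6.62
ee_pos: [0.4114, 0.2947, 0.1377]
ee_rot: [0.969, 0.247, -0.001, 0.0]
wrist_force: [-0.0, -0.2, -2.4]
finger_gap: 0.478
grasp_force: 30.0
```

Call:
{"fn": "apply_moves", "kwargs": {"increments": [0.3,0,0,0,0,0.3,0,0,0.01,0]}}

```text
time_s: 6.88
ee_pos: [0.4122, 0.2951, 0.1477]
ee_rot: [0.969, 0.247, -0.001, 0.0]
wrist_force: [-0.7, -0.1, -3.2]
finger_gap: 0.473
grasp_force: 30.0
```

Run:
```python
from m import *
d=cam("wrist");W=cloud(d);I=d["img"]
for n,lo,hi in(("mat",(50,100,40),(75,255,255)),("tote",(100,150,40),(125,255,255)),("head",(20,150,100),(33,255,255)),("or",(8,180,120),(18,255,255))):
    for b,st,c in blobs(mask(I,lo,hi),100):
        z=np.nanmedian(W[b][:,2]);P=W[b];P=P[abs(P[:,2]-z)<.006]; print(n,np.round(c),st[4],round(float(z),3),rect(P[:,:2]))
```

```text
mat [565. 188.] 27946 0.003 (array([529.3,  32.8]), array([259.4, 181.9]), 7.1)
tote [322. 190.] 26822 0.048 (array([409.7, 291.6]), array([131.5, 213.3]), 28.6)
tote [195. 209.] 458 0.069 (array([358.7, 386.1]), array([125.5,   4.2]), 28.6)
head [318. 271.] 5230 0.19 (array([414.7, 294.6]), array([21.1, 42.2]), 28.9)
or [236.  63.] 8125 0.163 (array([480.4, 373.8]), array([55.4, 29.9]), 28.4)
or [396.  63.] 8142 0.163 (array([515.7, 309.1]), array([55.6, 29.6]), 28.4)
```

Free (weight about 3 N, rim level at 0.069). Carrying it to the mat with a 68.5° turn so that it fits wholly on the mat.

Call:
{"fn": "apply_moves", "kwargs": {"increments": [0.3,0,-0.012,0.01,0,0.3,0.008,-0.03,0.01,6.5,0.3,0.013,-0.03,0,6.5,0.3,0.013,-0.03,0,6.5,0.3,0.013,-0.03,0,6.5]}}

```text
time_s: 7.55
ee_pos: [0.46, 0.1618, 0.1695]
ee_rot: [0.888, 0.46, 0.0, 0.0]
wrist_force: [1.0, -0.6, -2.0]
finger_gap: 0.473
grasp_force: 30.0
```

Call:
{"fn": "apply_moves", "kwargs": {"increments": [0.3,0.014,-0.03,0,7,0.3,0.014,-0.03,0,7,0.3,0.014,-0.03,0,7,0.3,0.014,-0.025,0,7,0.3,0.014,-0.0145,0,7]}}

```text
time_s: 8.18
ee_pos: [0.53, 0.0318, 0.1694]
ee_rot: [0.709, 0.706, -0.0, 0.0]
wrist_force: [-0.1, 0.2, -2.8]
finger_gap: 0.474
grasp_force: 30.0
```

Call:
{"fn": "apply_moves", "kwargs": {"increments": [0.3,0,0,0,7.5,0.3,0,0,0,0,0.3,0,0,0,0]}}

```text
time_s: 8.55
ee_pos: [0.5294, 0.0337, 0.169]
ee_rot: [0.663, 0.749, 0.0, 0.0]
wrist_force: [-1.0, -0.6, -2.7]
finger_gap: 0.478
grasp_force: 30.0
```

Run:
```python
from m import *
s=get_state();print(np.round(s["ee_pos"],4),R.from_quat(s["ee_rot"]).as_euler("xyz",degrees=True),np.round(s["joints"],2))
d=cam("wrist");W=cloud(d);I=d["img"]
for n,lo,hi in(("mat",(50,100,40),(75,255,255)),("tote",(100,150,40),(125,255,255)),("head",(20,150,100),(33,255,255))):
    for b,st,c in blobs(mask(I,lo,hi),300):
        z=np.nanmedian(W[b][:,2]);P=W[b];P=P[abs(P[:,2]-z)<.006]; print(n,np.round(c),st[4],round(float(z),3),rect(P[:,:2]))
```

```text
[0.5294 0.0337 0.169 ] [1.79985111e+02 4.26523379e-03 9.69900776e+01] [-0.   -0.1   1.52 -0.    1.73 -0.12]
mat [317. 109.] 6072 0.003 (array([519.3, 108.7]), array([258.5,  25.9]), 7.0)
tote [319. 185.] 29536 0.069 (array([531.9,  28.6]), array([213.2, 131.4]), 7.0)
head [318. 271.] 5154 0.211 (array([530.9,  34. ]), array([42.5, 21.1]), 8.0)
```

Call:
{"fn": "apply_moves", "kwargs": {"increments": [0.3,-0.001,0,-0.03,0,0.3,0,0,-0.02,0,0.3,0,0,-0.006,0,0.3,0,0,-0.004,0,0.3,0,0,-0.002,0]}}

```text
time_s: 9.22
ee_pos: [0.5289, 0.0339, 0.1073]
ee_rot: [0.662, 0.75, 0.0, 0.0]
wrist_force: [0.1, 0.3, -2.9]
finger_gap: 0.478
grasp_force: 30.0
```

Call:
{"fn": "apply_moves", "kwargs": {"increments": [0.3,0,0,-0.001,0,0.3,0,0,0,0]}}

```text
time_s: 9.48
ee_pos: [0.5289, 0.0338, 0.1068]
ee_rot: [0.662, 0.75, 0.0, 0.001]
wrist_force: [0.4, -1.7, 2.4]
finger_gap: 0.478
grasp_force: 30.0
```

Call:
{"fn": "apply_moves", "kwargs": {"increments": [0.0,0,0,0,0,-0.2,0,0,0,0,-0.3,0,0,0,0,-0.3,0,0,0.03,0,-0.3,0,0,0.06,0]}}

```text
time_s: 10.1
ee_pos: [0.527, 0.0339, 0.1933]
ee_rot: [0.662, 0.75, -0.002, -0.002]
wrist_force: [0.9, 0.0, 0.3]
finger_gap: 0.652
grasp_force: 0.0
```

Call:
{"fn": "apply_moves", "kwargs": {"increments": [-0.3,0,-0.06,0.02,-10,-0.3,0,-0.06,0,-10,-0.3,0,-0.06,0,-10,-0.3,0,-0.06,0,-10,-0.3,-0.03,-0.03,0,-10]}}

```text
time_s: 10.72
ee_pos: [0.4982, -0.2381, 0.2137]
ee_rot: [0.918, 0.396, -0.001, -0.001]
wrist_force: [0.6, 0.5, -0.3]
finger_gap: 0.652
grasp_force: 0.0
```

Call:
{"fn": "apply_moves", "kwargs": {"increments": [-0.3,-0.03,-0.02,0,-10,-0.3,0,0,0,-10,-0.3,0,0,0,-10,-0.3,0,0,0,-10,-0.3,0,0,0,0]}}

```text
time_s: 11.35
ee_pos: [0.4685, -0.2554, 0.2153]
ee_rot: [0.998, 0.063, -0.0, -0.0]
wrist_force: [-0.6, -0.6, 0.3]
finger_gap: 0.653
grasp_force: 0.0
```

```bash
cat > tray.py <<'E'
from m import *
s=get_state();print(s["time_s"],np.round(s["ee_pos"],4),"yaw %.1f"%R.from_quat(s["ee_rot"]).as_euler("xyz",degrees=True)[2],np.round(s["joints"],2))
def look(n,file=None):
    d=cam(n);W=cloud(d);I=d["img"]
    if file: save(file,I)
    x,y,z=W[...,0],W[...,1],W[...,2]
    hsv=cv2.cvtColor(I,cv2.COLOR_RGB2HSV)
    inb=(x>.38)&(x<.65)&(y>-.42)&(y<-.09)
    body=((hsv[...,1]<70)&(hsv[...,2]>120)&(z>.026)&(z<.042)&inb).astype(np.uint8)
    cap=mask(I,(100,120,40),(125,255,255))*((z>.016)&(z<.045)&inb)
    for nm,m in(("body",body),("cap",cap)):
        m=cv2.morphologyEx(m.astype(np.uint8),cv2.MORPH_OPEN,np.ones((3,3)))
        for b,st,c in blobs(m,60 if n=="wrist" else 12):
            print(n,nm,np.round(c),st[4],rect(W[b][:,:2]),"z %.3f"%np.nanmedian(z[b]))
    return d,W,I
E
python3 - <<'E'
from tray import *
look("top"); look("wrist","w3")
E
```

```text
11.35 [ 0.4685 -0.2554  0.2153] yaw 7.2 [-0.56 -0.09  1.42  0.    1.81  0.88]
top body [367. 206.] 161 (array([ 522.3, -166.3]), array([25.7, 46.3]), 84.9) z 0.031
top body [430. 231.] 158 (array([ 442.2, -333.1]), array([25.9, 48.3]), 80.8) z 0.031
top body [376. 237.] 176 (array([ 433.2, -185.6]), array([25.7, 48.4]), 84.3) z 0.031
top cap [367. 195.] 41 (array([ 556. , -170.3]), array([19.4, 15.4]), 83.7) z 0.028
top cap [429. 219.] 40 (array([ 474.9, -338.4]), array([23.3, 12.8]), 84.7) z 0.027
top cap [376. 226.] 43 (array([ 466.2, -186.6]), array([19.3, 14.5]), 80.4) z 0.028
wrist body [249. 119.] 1086 (array([ 523.9, -168.4]), array([28. , 50.7]), 81.2) z 0.032
wrist body [324. 122.] 1061 (array([ 531.8, -255.5]), array([49.8, 27.9]), 18.7) z 0.032
wrist body [386. 128.] 1067 (array([ 534.5, -327.4]), array([28.4, 50.4]), 82.2) z 0.032
wrist body [259. 195.] 883 (array([ 433.8, -187.1]), array([28.3, 50.3]), 85.9) z 0.032
wrist body [378. 202.] 857 (array([ 443.3, -334.9]), array([28.1, 50.4]), 81.6) z 0.032
wrist cap [255.  91.] 223 (array([ 556.1, -173.4]), array([19.4, 14. ]), 80.0) z 0.029
wrist cap [393.  99.] 220 (array([ 567.2, -329.9]), array([18.9, 13.8]), 81.9) z 0.028
wrist cap [264. 169.] 194 (array([ 467.1, -189.8]), array([19.4, 14.9]), 86.7) z 0.028
wrist cap [385. 177.] 188 (array([ 476.9, -338.2]), array([18.3, 14.7]), 79.8) z 0.028
```

View pics/w3.png

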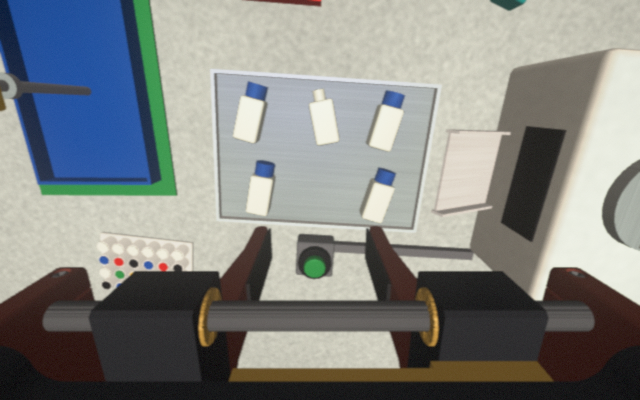

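The wrist view shows all four capped bottles at (250,112), (386,120), (260,188) and (378,195), the reject at (323,117) and the tote on the mat. Picking A (near left).

Run:
```python
from h import *
print(np.round(cam("wrist")["mount"],3).tolist())
```

```text
[[0.0, -0.957, -0.291, 0.082], [1.0, 0.001, -0.0, 0.001], [0.0, -0.291, 0.957, -0.162], [0.0, 0.0, 0.0, 1.0]]
```

Call:
{"fn": "apply_moves", "kwargs": {"increments": [0,-0.0217,0.0339,-0.03,-6,0,-0.021,0.035,-0.03,-5.5,0,0,0,-0.06,0,0,0,0,-0.045,0,0,0,0,-0.02,0]}}

```text
time_s: 12.12
ee_pos: [0.4242, -0.1855, 0.0271]
ee_rot: [0.999, -0.037, -0.002, -0.001]
wrist_force: [0.1, -0.4, 0.2]
finger_gap: 0.501
grasp_force: 0.0
```

Call:
{"fn": "apply_moves", "kwargs": {"increments": [0,0,0,-0.02,0,0,0,0,0,0,0.6,0,0,0,0,0.6,0,0,0,0,0.6,0,0,0,0]}}

```text
time_s: 12.75
ee_pos: [0.4265, -0.1869, 0.0117]
ee_rot: [0.999, -0.038, 0.001, 0.0]
wrist_force: [-0.3, -0.2, 2.7]
finger_gap: 0.316
grasp_force: 30.0
```

Call:
{"fn": "apply_moves", "kwargs": {"increments": [0.6,0,0,0.03,0,0.6,0,0,0.06,0,0.6,0.005,0.05,0,5,0.6,0.005,0.05,0,6.3,0.6,0.005,0.05,0,0]}}

```text
time_s: 13.38
ee_pos: [0.4409, -0.0352, 0.1009]
ee_rot: [0.998, 0.061, 0.001, 0.0]
wrist_force: [0.9, 0.4, 0.3]
finger_gap: 0.317
grasp_force: 30.0
```

Call:
{"fn": "apply_moves", "kwargs": {"increments": [0.6,0.005,0.05,0,0,0.6,0.0055,0.04,0,0,0.6,0,0,-0.03,0,0.6,0,0,-0.02,0,0.6,0,0,0,0]}}

```text
time_s: 14.0
ee_pos: [0.4501, 0.0536, 0.0489]
ee_rot: [0.998, 0.061, -0.002, -0.0]
wrist_force: [0.1, 0.6, 0.0]
finger_gap: 0.318
grasp_force: 30.0
```

Call:
{"fn": "apply_moves", "kwargs": {"increments": [0.6,0.001,0,-0.015,0,0.6,0,0,-0.01,0,0.6,0,0,-0.007,0,0.6,0,0,0,0]}}

```text
time_s: 14.5
ee_pos: [0.4519, 0.0534, 0.0178]
ee_rot: [0.998, 0.06, -0.001, -0.0]
wrist_force: [-0.2, -0.1, -0.3]
finger_gap: 0.316
grasp_force: 30.0
```

Call:
{"fn": "apply_moves", "kwargs": {"increments": [0.15,0,0,0,0,0.15,0,0,0,0,0.15,0,0,0,0,0.15,0,0,0.03,0,0.15,0,0,0.06,0]}}

```text
time_s: 15.12
ee_pos: [0.4505, 0.0534, 0.1067]
ee_rot: [0.998, 0.06, -0.003, -0.0]
wrist_force: [1.5, 0.5, -0.6]
finger_gap: 0.423
grasp_force: 0.0
```

Call:
{"fn": "apply_moves", "kwargs": {"increments": [0,0,-0.06,0.03,-5,0,0,-0.06,0.03,-5,0,0,-0.06,0.03,-5,0,0,-0.06,0,0,0,0,0,0,0]}}

```text
time_s: 15.75
ee_pos: [0.4517, -0.1777, 0.1923]
ee_rot: [0.997, -0.073, -0.0, 0.0]
wrist_force: [-0.1, 0.9, -0.0]
finger_gap: 0.502
grasp_force: 0.0
```

Run:
```python
from tray import *
d,W,I=look("wrist")
t=cam("top");J=t["img"];save("top3",cv2.resize(J[130:290,230:470],None,fx=3,fy=3,interpolation=cv2.INTER_CUBIC))
```

```text
15.75 [ 0.4517 -0.1777  0.1923] yaw -8.4 [-0.44 -0.22  1.58 -0.    1.78  1.27]
wrist body [448.  83.] 1422 (array([ 534.7, -326.9]), array([28.2, 50. ]), 82.4) z 0.031
wrist body [379.  96.] 1328 (array([ 531.6, -255.1]), array([49.9, 28.2]), 18.1) z 0.031
wrist body [299. 116.] 1231 (array([ 523.9, -168. ]), array([27.9, 49.9]), 83.0) z 0.032
wrist body [456. 167.] 1119 (array([ 443.9, -334.5]), array([27.7, 49.5]), 81.1) z 0.031
wrist cap [448.  49.] 312 (array([ 567.3, -329.1]), array([18.2, 14. ]), 80.7) z 0.028
wrist cap [298.  84.] 265 (array([ 556.4, -172.4]), array([19.2, 13.8]), 80.5) z 0.028
wrist cap [456. 137.] 259 (array([ 476.5, -337.1]), array([17.9, 14.4]), 82.4) z 0.028
```

View pics/top3.png

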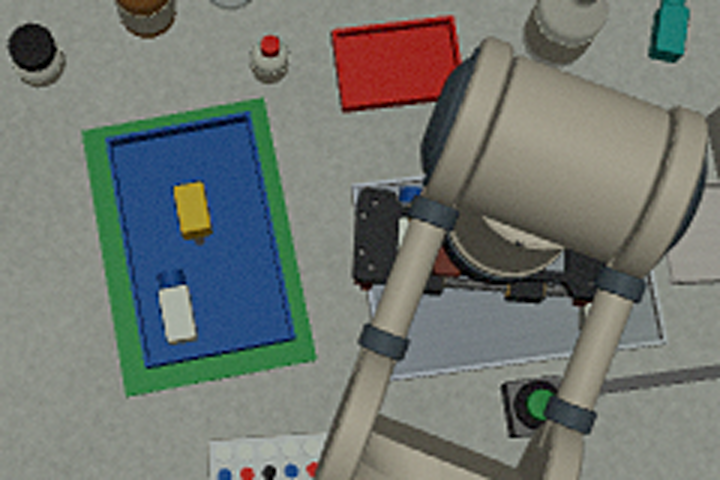

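A lies in the tote at its near left. Now C, using this fresh view.

Call:
{"fn": "apply_moves", "kwargs": {"increments": [0,-0.0057,-0.0557,-0.03,0,0,-0.005,-0.05,-0.03,0,0,-0.005,-0.05,-0.03,0,0,0,0,-0.05,0,0,0,0,-0.025,0]}}

```text
time_s: 16.48
ee_pos: [0.436, -0.3267, 0.0242]
ee_rot: [0.998, -0.07, -0.002, -0.002]
wrist_force: [0.6, 0.3, 1.2]
finger_gap: 0.499
grasp_force: 0.0
```

Call:
{"fn": "apply_moves", "kwargs": {"increments": [0,0,0,-0.016,0,0,0,0,0,0,0.6,0,0,0,0,0.6,0,0,0,0,0.6,0,0,0,0]}}

```text
time_s: 17.1
ee_pos: [0.4376, -0.3296, 0.0135]
ee_rot: [0.998, -0.07, 0.001, 0.001]
wrist_force: [1.4, 0.9, 5.7]
finger_gap: 0.312
grasp_force: 30.0
```

Call:
{"fn": "apply_moves", "kwargs": {"increments": [0.6,0,0,0.03,0,0.6,0,0,0.06,0,0.6,0.005,0.05,0,5,0.6,0.005,0.05,0,5,0.6,0.005,0.05,0,5]}}

```text
time_s: 17.73
ee_pos: [0.4516, -0.1778, 0.1021]
ee_rot: [0.998, 0.061, 0.0, 0.0]
wrist_force: [0.8, 0.5, -0.6]
finger_gap: 0.316
grasp_force: 30.0
```

Call:
{"fn": "apply_moves", "kwargs": {"increments": [0.6,0.004,0.06,0,0,0.6,0.004,0.06,0,0,0.6,0,0.06,0,0,0.6,0,0,-0.03,0,0.6,0,0,0,0]}}

```text
time_s: 18.35
ee_pos: [0.4581, 0.0017, 0.0697]
ee_rot: [0.998, 0.061, -0.002, -0.0]
wrist_force: [0.4, -0.5, -0.5]
finger_gap: 0.317
grasp_force: 30.0
```

Call:
{"fn": "apply_moves", "kwargs": {"increments": [0.6,0.001,-0.0055,-0.02,0,0.6,0,0,-0.015,0,0.6,0,0,-0.01,0,0.6,0,0,-0.006,0,0.6,0,0,0,0]}}

```text
time_s: 18.98
ee_pos: [0.4605, -0.0045, 0.0206]
ee_rot: [0.998, 0.06, -0.0, -0.0]
wrist_force: [0.3, -0.1, -1.1]
finger_gap: 0.316
grasp_force: 30.0
```

Call:
{"fn": "apply_moves", "kwargs": {"increments": [0.15,0,0,0,0,0.15,0,0,0,0,0.15,0,0,0,0,0.15,0,0,0.03,0,0.15,0,0,0.06,0]}}

```text
time_s: 19.6
ee_pos: [0.4588, -0.0043, 0.109]
ee_rot: [0.998, 0.061, -0.003, -0.0]
wrist_force: [1.1, -0.2, -0.1]
finger_gap: 0.428
grasp_force: 0.0
```

Call:
{"fn": "apply_moves", "kwargs": {"increments": [0,0,-0.06,0.03,-5,0,0,-0.06,0.03,-5,0,0,-0.06,0.02,-5,0,0,-0.03,0,0,0,0,0,0,0]}}

```text
time_s: 20.23
ee_pos: [0.4604, -0.2074, 0.1864]
ee_rot: [0.997, -0.072, -0.0, 0.0]
wrist_force: [0.7, 0.6, -1.0]
finger_gap: 0.499
grasp_force: 0.0
```

Run:
```python
from tray import *
d,W,I=look("wrist")
```

```text
20.225 [ 0.4604 -0.2074  0.1864] yaw -8.3 [-0.49 -0.17  1.55 -0.    1.76  1.22]
wrist body [422.  96.] 1406 (array([ 534.7, -327. ]), array([28.2, 50.2]), 82.6) z 0.032
wrist body [353. 109.] 1322 (array([ 531.7, -255.3]), array([49.8, 28.1]), 18.5) z 0.032
wrist body [273. 129.] 1262 (array([ 523.4, -168.3]), array([28. , 50.3]), 81.6) z 0.032
wrist cap [422.  62.] 288 (array([ 567.2, -329.6]), array([18.6, 13.5]), 78.6) z 0.028
wrist cap [272.  97.] 271 (array([ 556.1, -173. ]), array([19.4, 13.8]), 81.3) z 0.028
```

Call:
{"fn": "apply_moves", "kwargs": {"increments": [0,0.036,0.019,-0.03,0,0,0.035,0.019,-0.03,0,0,0,0,-0.05,0,0,0,0,-0.035,0,0,0,0,-0.015,0]}}

```text
time_s: 20.9
ee_pos: [0.5304, -0.1654, 0.0237]
ee_rot: [0.998, -0.069, -0.002, -0.001]
wrist_force: [0.2, 0.4, -0.2]
finger_gap: 0.502
grasp_force: 0.0
```

Call:
{"fn": "apply_moves", "kwargs": {"increments": [0,0,0,-0.015,0,0,0,0,0,0,0.6,0,0,0,0,0.6,0,0,0,0,0.6,0,0,0,0]}}

```text
time_s: 21.52
ee_pos: [0.5324, -0.168, 0.0128]
ee_rot: [0.998, -0.07, 0.001, 0.0]
wrist_force: [-1.1, 0.7, 4.5]
finger_gap: 0.315
grasp_force: 30.0
```

Call:
{"fn": "apply_moves", "kwargs": {"increments": [0.6,0,0,0.03,0,0.6,0.03,0,0.06,5,0.6,0.03,0.03,0,5,0.6,0,0.05,0,5,0.6,0,0.05,0,0]}}

```text
time_s: 22.15
ee_pos: [0.5897, -0.0365, 0.0971]
ee_rot: [0.998, 0.061, -0.0, -0.0]
wrist_force: [0.6, 1.2, 0.1]
finger_gap: 0.318
grasp_force: 30.0
```

Call:
{"fn": "apply_moves", "kwargs": {"increments": [0.6,0,0.05,0,0,0.6,0,0.04,0,0,0.6,0,0.02,0,0,0.6,0,0,-0.03,0,0.6,0,0,0,0]}}

```text
time_s: 22.78
ee_pos: [0.5879, 0.0718, 0.0645]
ee_rot: [0.998, 0.06, -0.003, 0.0]
wrist_force: [-1.1, 0.0, -1.4]
finger_gap: 0.315
grasp_force: 30.0
```

Call:
{"fn": "apply_moves", "kwargs": {"increments": [0.6,0.002,0,-0.02,0,0.6,0,0,-0.015,0,0.6,0,0,-0.01,0,0.6,0,0,0,0,0.6,0,0,0,0]}}

```text
time_s: 23.4
ee_pos: [0.592, 0.0724, 0.0229]
ee_rot: [0.998, 0.06, 0.0, -0.0]
wrist_force: [-0.3, 0.3, -0.4]
finger_gap: 0.313
grasp_force: 30.0
```

Call:
{"fn": "apply_moves", "kwargs": {"increments": [0.15,0,0,0,0,0.15,0,0,0,0,0.15,0,0,0,0,0.15,0,0,0.03,0,0.15,0,0,0.06,0]}}

```text
time_s: 24.02
ee_pos: [0.5897, 0.0722, 0.1098]
ee_rot: [0.998, 0.06, -0.003, 0.0]
wrist_force: [1.4, 0.3, 1.0]
finger_gap: 0.426
grasp_force: 0.0
```

Call:
{"fn": "apply_moves", "kwargs": {"increments": [0,0,-0.06,0.03,-5,0,0,-0.06,0.03,-5,0,-0.06,-0.06,0.02,-5,0,-0.06,-0.06,0,0,0,0,-0.06,0,0]}}

```text
time_s: 24.65
ee_pos: [0.5021, -0.187, 0.1831]
ee_rot: [0.998, -0.07, 0.0, -0.0]
wrist_force: [1.1, -0.5, 0.1]
finger_gap: 0.499
grasp_force: 0.0
```

Call:
{"fn": "apply_moves", "kwargs": {"increments": [0,0,0,0,0,0,0,0,0,0]}}

```text
time_s: 24.9
ee_pos: [0.5045, -0.1864, 0.1826]
ee_rot: [0.998, -0.071, 0.0, -0.0]
wrist_force: [-0.7, -1.1, -0.1]
finger_gap: 0.497
grasp_force: 0.0
```

Run:
```python
from tray import *
d,W,I=look("wrist")
```

```text
24.9 [ 0.5045 -0.1864  0.1826] yaw -8.1 [-0.42 -0.08  1.47  0.    1.75  1.29]
wrist body [445. 136.] 1300 (array([ 534.6, -326.8]), array([28.1, 49.3]), 82.7) z 0.031
wrist body [377. 149.] 1216 (array([ 531.7, -255.3]), array([50. , 28.1]), 18.3) z 0.032
wrist cap [445. 105.] 277 (array([ 567.4, -329.7]), array([19. , 13.1]), 81.5) z 0.028
```

Call:
{"fn": "apply_moves", "kwargs": {"increments": [0,0.014,-0.05,-0.02,0,0,0.013,-0.05,-0.02,0,0,0.011,-0.0416,-0.03,0,0,0,0,-0.05,0,0,0,0,-0.03,0]}}

```text
time_s: 25.58
ee_pos: [0.5423, -0.3264, 0.0291]
ee_rot: [0.998, -0.069, -0.002, -0.001]
wrist_force: [0.0, 0.3, -0.1]
finger_gap: 0.501
grasp_force: 0.0
```

Call:
{"fn": "apply_moves", "kwargs": {"increments": [0,0,0,-0.012,0,0,0,0,-0.007,0,0.6,0,0,0,0,0.6,0,0,0,0,0.6,0,0,0,0]}}

```text
time_s: 26.2
ee_pos: [0.5433, -0.3286, 0.0153]
ee_rot: [0.998, -0.07, 0.001, 0.001]
wrist_force: [0.2, 1.1, 2.7]
finger_gap: 0.321
grasp_force: 30.0
```

Call:
{"fn": "apply_moves", "kwargs": {"increments": [0.6,0,0,0.03,0,0.6,0.01,0,0.06,5,0.6,0.015,0.05,0,5,0.6,0.015,0.05,0,5,0.6,0.0155,0.05,0,0]}}

```text
time_s: 26.82
ee_pos: [0.5983, -0.1771, 0.1043]
ee_rot: [0.998, 0.061, 0.001, 0.0]
wrist_force: [0.2, -0.4, -0.4]
finger_gap: 0.317
grasp_force: 30.0
```

Call:
{"fn": "apply_moves", "kwargs": {"increments": [0.6,0,0.06,0,0,0.6,0,0.06,0,0,0.6,0,0.05,0,0,0.6,0,0.02,0,0,0.6,0,0,-0.03,0]}}

```text
time_s: 27.45
ee_pos: [0.6, 0.0128, 0.0768]
ee_rot: [0.998, 0.062, 0.003, 0.0]
wrist_force: [-0.3, -0.9, -1.4]
finger_gap: 0.315
grasp_force: 30.0
```

Call:
{"fn": "apply_moves", "kwargs": {"increments": [0.6,0,0,-0.02,0,0.6,0,0,-0.015,0,0.6,0,0,-0.012,0,0.6,0,0,-0.005,0,0.6,0,0,0,0]}}

```text
time_s: 28.08
ee_pos: [0.598, 0.0116, 0.0215]
ee_rot: [0.998, 0.06, -0.0, -0.0]
wrist_force: [0.5, -0.8, -0.7]
finger_gap: 0.314
grasp_force: 30.0
```

Call:
{"fn": "apply_moves", "kwargs": {"increments": [0.15,0,0,0,0,0.15,0,0,0,0,0.15,0,0,0,0,0.15,0,0,0.03,0,0.15,0,0,0.06,0]}}

```text
time_s: 28.7
ee_pos: [0.596, 0.0119, 0.1091]
ee_rot: [0.998, 0.061, -0.003, -0.0]
wrist_force: [1.8, -0.1, -0.1]
finger_gap: 0.425
grasp_force: 0.0
```

Call:
{"fn": "apply_moves", "kwargs": {"increments": [0,0,-0.06,0.03,4,0,0,-0.06,0.03,4,0,-0.05,-0.03,0.02,3.5,0,-0.05,-0.03,0,0,0,-0.03,-0.03,0,0]}}

```text
time_s: 29.32
ee_pos: [0.4663, -0.191, 0.1883]
ee_rot: [0.987, 0.16, 0.001, 0.001]
wrist_force: [0.6, -1.0, 0.2]
finger_gap: 0.497
grasp_force: 0.0
```

Call:
{"fn": "apply_moves", "kwargs": {"increments": [0,0,0,0,0,0,0,0,0,0]}}

```text
time_s: 29.58
ee_pos: [0.4683, -0.1898, 0.1877]
ee_rot: [0.987, 0.16, 0.0, -0.0]
wrist_force: [1.3, 0.2, -0.0]
finger_gap: 0.499
grasp_force: 0.0
```

Run:
```python
from tray import *
d,W,I=look("wrist","w6")
```

```text
29.575 [ 0.4683 -0.1898  0.1877] yaw 18.4 [-0.45 -0.17  1.55  0.    1.76  0.8 ]
wrist body [392. 145.] 1202 (array([ 531.8, -255.3]), array([50.1, 28.3]), 18.5) z 0.032
```

View pics/w6.png

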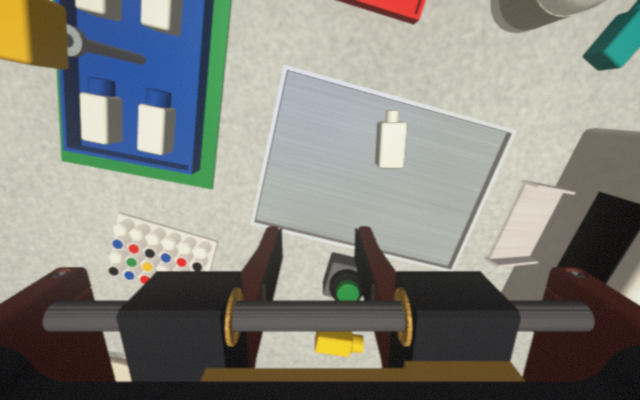

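Two bottles show at the near end of the tote and the bodies of the two far ones at the top edge. Only the bare-neck reject at (391,140) is left in the tray. Picking it.

Call:
{"fn": "apply_moves", "kwargs": {"increments": [0,0.032,-0.033,-0.03,0,0,0.0315,-0.0325,-0.03,0,0,0,0,-0.05,0,0,0,0,-0.03,0,0,0,0,-0.01,0]}}

```text
time_s: 30.25
ee_pos: [0.5309, -0.2538, 0.0342]
ee_rot: [0.987, 0.161, -0.002, -0.002]
wrist_force: [-0.3, 0.1, 0.1]
finger_gap: 0.502
grasp_force: 0.0
```

Call:
{"fn": "apply_moves", "kwargs": {"increments": [0,0,0,-0.019,0,0,0,0,0,0,0.6,0,0,0,0,0.6,0,0,0,0,0.6,0,0,0,0]}}

```text
time_s: 30.88
ee_pos: [0.5321, -0.2559, 0.0199]
ee_rot: [0.987, 0.16, 0.001, 0.001]
wrist_force: [-0.9, 0.5, 3.6]
finger_gap: 0.32
grasp_force: 30.0
```

Call:
{"fn": "apply_moves", "kwargs": {"increments": [0.6,0,0,0.03,0,0.6,0,0,0.05,8,0.6,0.02,0.01,0,10,0.6,0.02,0.01,0,10,0.6,0.02,0.01,0,10]}}

```text
time_s: 31.5
ee_pos: [0.592, -0.2254, 0.0988]
ee_rot: [0.88, 0.475, 0.0, 0.0]
wrist_force: [-0.5, 0.6, -0.3]
finger_gap: 0.316
grasp_force: 30.0
```

Call:
{"fn": "apply_moves", "kwargs": {"increments": [0.6,0.025,0.01,0,10,0.6,0.025,0.01,0,10,0.6,0.025,0.01,0,10,0.6,0.024,0.018,0,7,0.6,0,0,0,0]}}

```text
time_s: 32.12
ee_pos: [0.6913, -0.1761, 0.0978]
ee_rot: [0.685, 0.729, 0.0, -0.0]
wrist_force: [-0.4, -0.3, -0.1]
finger_gap: 0.318
grasp_force: 30.0
```

Call:
{"fn": "apply_moves", "kwargs": {"increments": [0.6,0,0,0,0]}}

```text
time_s: 32.25
ee_pos: [0.69, -0.1779, 0.0983]
ee_rot: [0.686, 0.727, -0.0, -0.0]
wrist_force: [0.1, -0.1, 0.0]
finger_gap: 0.316
grasp_force: 30.0
```

Call:
{"fn": "apply_moves", "kwargs": {"increments": [0.6,0,0,-0.035,0,0.6,0,0,-0.025,0,0.6,0,0,-0.01,0,0.6,0,0,-0.006,0,0.6,0,0,0,0]}}

```text
time_s: 32.88
ee_pos: [0.6906, -0.1779, 0.0232]
ee_rot: [0.686, 0.728, 0.0, 0.0]
wrist_force: [0.4, 0.9, -0.6]
finger_gap: 0.315
grasp_force: 30.0
```

Call:
{"fn": "apply_moves", "kwargs": {"increments": [0.15,0,0,0,0,0.15,0,0,0,0,0.15,0,0,0,0,0.15,0,0,0.03,0,0.15,0,0,0.06,0]}}

```text
time_s: 33.5
ee_pos: [0.6886, -0.1769, 0.1092]
ee_rot: [0.686, 0.728, -0.002, -0.003]
wrist_force: [0.9, -0.6, -0.3]
finger_gap: 0.424
grasp_force: 0.0
```

Call:
{"fn": "apply_moves", "kwargs": {"increments": [0.3,-0.06,-0.015,0.03,-10,0.6,-0.06,-0.015,0.02,-10,1,-0.06,-0.015,0,-10,1,-0.06,-0.015,0,-10,1,-0.06,-0.015,0,-10]}}

```text
time_s: 34.12
ee_pos: [0.3964, -0.2508, 0.1593]
ee_rot: [0.93, 0.368, 0.0, 0.001]
wrist_force: [0.3, -0.3, 1.5]
finger_gap: 0.002
grasp_force: 0.0
```

Call:
{"fn": "apply_moves", "kwargs": {"increments": [1,-0.05,-0.01,0,-10,1,0,0,0,-10,1,0,0,0,-10,1,0,0,0,0,1,0,0,0,0]}}

```text
time_s: 34.75
ee_pos: [0.3483, -0.2605, 0.1591]
ee_rot: [0.993, 0.119, 0.0, 0.0]
wrist_force: [-0.7, 0.6, 1.1]
finger_gap: 0.005
grasp_force: 0.0
```

Run:
```python
from tray import *
d=cam("top");W=cloud(d);save("top7",cv2.resize(d["img"][100:300,220:470],None,fx=3,fy=3,interpolation=cv2.INTER_CUBIC))
d=cam("wrist");W=cloud(d);I=d["img"]
x,y=W[...,0],W[...,1]
m=mask(I,(45,90,40),(80,255,255))*((abs(x-.353)<.03)&(abs(y+.265)<.03))
for b,st,c in blobs(m.astype(np.uint8),20): print("btn",c,st[4],rect(W[b][:,:2]),np.nanmedian(W[b][:,2]))
```

```text
34.75 [ 0.3483 -0.2605  0.1591] yaw 13.6 [-0.72 -0.37  1.76 -0.    1.75  0.61]
btn [323.8288854 188.6310832] 637 (array([ 353.5, -265.6]), array([26.7, 28.6]), 42.4) 0.05145156818427604
```

View pics/top7.png

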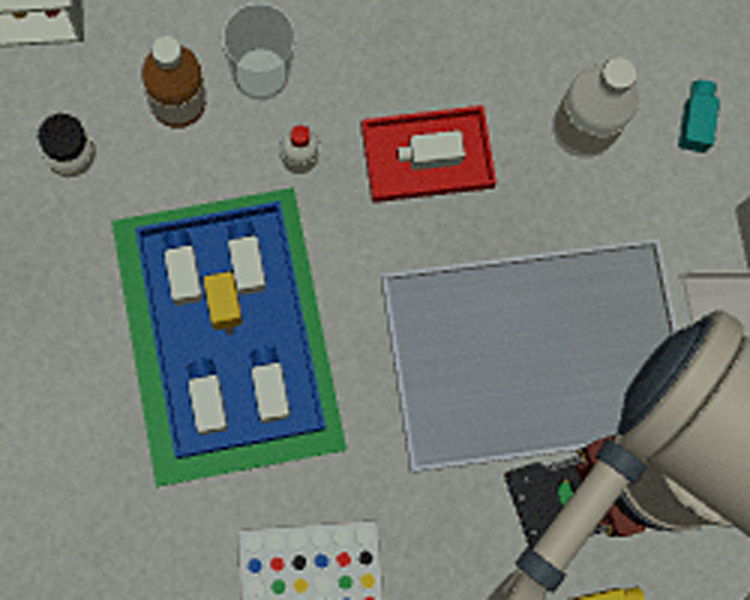

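Tote on the mat with four capped bottles in it, the reject in the dish, the tray empty and the bystanders undisturbed. Pressing the button.

Call:
{"fn": "apply_moves", "kwargs": {"increments": [1,0.005,-0.005,-0.04,0,1,0,0,-0.04,0,1,0,0,-0.018,0,1,0,0,-0.006,0,1,0,0,0,0]}}

```text
time_s: 35.48
ee_pos: [0.3536, -0.2659, 0.0559]
ee_rot: [0.993, 0.117, 0.0, 0.0]
wrist_force: [-0.7, -0.6, 0.9]
finger_gap: 0.004
grasp_force: 0.0
```

Call:
{"fn": "apply_moves", "kwargs": {"increments": [1,0,0,-0.004,0,1,0,0,-0.004,0,1,0,0,-0.002,0,1,0,0,0,0]}}

```text
time_s: 35.98
ee_pos: [0.354, -0.2663, 0.0463]
ee_rot: [0.993, 0.117, 0.001, 0.001]
wrist_force: [2.1, 0.8, 6.4]
finger_gap: 0.009
grasp_force: 2.8
```

Call:
{"fn": "apply_moves", "kwargs": {"increments": [1,0,0,-0.003,0,1,0,0,-0.001,0,1,0,0,0,0,1,0,0,0,0]}}

```text
time_s: 36.48
ee_pos: [0.3542, -0.2665, 0.0459]
ee_rot: [0.993, 0.117, 0.001, 0.002]
wrist_force: [-6.9, 5.5, 25.9]
finger_gap: -0.0
grasp_force: 12.5
```

Fully down: it stopped, with the force rising to 26 N. Retracting.

Call:
{"fn": "apply_moves", "kwargs": {"increments": [1,0,0,0.02,0,1,0,0,0.05,0,1,0,0,0.05,0,1,0,0,0.03,0,1,0,0,0,0]}}

```text
time_s: 37.1
ee_pos: [0.3539, -0.2662, 0.1934]
ee_rot: [0.993, 0.117, 0.001, 0.002]
wrist_force: [-0.3, -0.5, -0.7]
finger_gap: 0.002
grasp_force: 0.0
```

Call:
{"fn": "apply_moves", "kwargs": {"increments": [1,0,0,0,0,1,0,0,0,0,1,0,0,0,0]}}

```text
time_s: 37.48
ee_pos: [0.3528, -0.2653, 0.1896]
ee_rot: [0.993, 0.117, -0.001, -0.001]
wrist_force: [-0.2, 0.3, -0.4]
finger_gap: 0.007
grasp_force: 0.0
```

Run:
```python
from tray import *
d=cam("top");save("top8",d["img"]);look("top")
W=cloud(d);b=max(blobs(mask(d["img"],(100,150,40),(125,255,255)),300),key=lambda t:t[1][4])[0];print("tote",rect(W[b][:,:2]))
```

```text
37.475 [ 0.3528 -0.2653  0.1896] yaw 13.4 [-0.72 -0.34  1.69 -0.    1.8   0.61]
tote (array([530.1,  30.7]), array([221.2, 137.8]), 7.7)
```

View pics/top8.png

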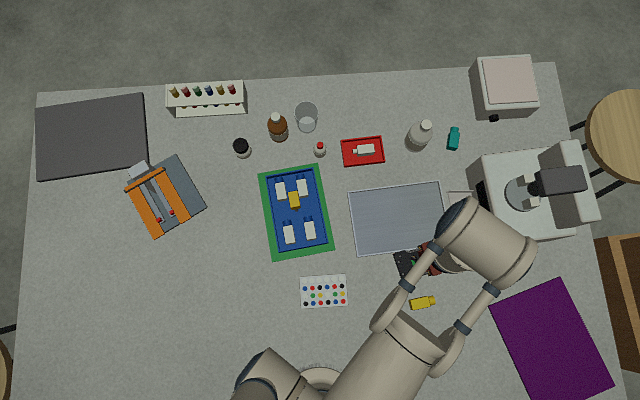

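The final view shows the tote on the mat (296,212) with four bottles in it, the reject in the dish (364,149), the tray empty and everything else in place.

```bash
python3 -c "from station import close_job; print(close_job())"
```

```text
the job is handed in; nothing more can be done
None
```

The job is handed in at about 37 s: the tote stands on the mat with all four blue-capped bottles in it, the uncapped bottle is in the red dish, and I pressed the restart button only after the tray was empty.

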